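Clamp a steel bar in the drilling jig

ROBOT

A 6-joint arm with a two-finger parallel gripper is mounted at the origin on a cart in front of the work surface, level with it; the furniture and walls round the work are solid. World frame = base frame: x ahead of the robot, y to its left, z up, the work surface at z = 0. Lengths are in mm, angles in rad, forces in N, time in s.
With the tool pointing down it reaches from about 300 to 775 mm from the base axis. Payload 14.6 kg.
Tool frame: the origin (TCP) lies between the finger pads; the fingertips stand 22 mm ahead of it and the grasp point (between the pads) lies 3 mm ahead of it (manip.tcp_to_tips is the distance from the TCP to the fingertips, in mm); y points along the fingers, z is the direction in which the jaws open and shut, and the axes are right-handed (so a half turn about y gives the same grasp; the last joint's range is limited). The gripper opens to 94 mm and grips with 3 to 60 N. Pads are 16 mm wide; open, the fingers measure 119 mm over their backs; the gripper's body (75 mm by 177 mm) begins 78 mm behind the grasp point.
Start: joints at [-1.187, 0.3, 1.521, -0, 1.321, -0.067], TCP at [239.619, -495.048, 227.446] pointing down, gripper open.
Joint ranges: [-3.03, 3.03], [-0.79, 2.21], [0.23, 2.52], [-1.04, 4.18], [0, 3.07], [-2.55, 2.55]. Speed limits (rad/s): [2.22, 2.22, 2.57, 3.14, 3.14, 3.14].

INTERFACE

Orientations are given as [roll, pitch, yaw] about the fixed x, y, z axes, in that order (R = Rz(yaw) Ry(pitch) Rx(roll)).
In Python, from cell import manip gives the robot as it stands.
- The arm moves only by the shell command python3 -m jog 'ROWS' [OPENING] [FORCE]. ROWS is JSON, one flat list of numbers, 6 for each row, row after row: the shift along the tool's x, y, z in mm, then the turn, a rotation vector about the tool's x, y, z in degrees. A call has 1 to 10 rows; each row is the pose to reach, as a shift and turn from the pose commanded when the call began, along the tool's axes at that moment; what a row does not reach only later rows make up. A row lasts 1/12 s, in which the tool goes at most 41.7 mm and 7.16 degrees, less where a joint would pass 70% of its speed; a pose out of reach is approached as far as the arm can. A call with a gripper value outside its range is refused whole. OPENING is the finger opening in mm, from 0 to 94, set as the call begins (- or left out, the last holds). The fingers move at their own pace and stop on an object; FORCE is the grip in N (left out, the last holds). Time passes only in rows, so rows that repeat a pose let the fingers close. It gives the time, the measured TCP pose, the force and the opening at its end, in the units of the state.
- manip.read_state(): the state, without advancing time (a new reading comes with each control period).
- manip.camera(name): name is "side" or "top"; returns a dict with "img" (420x560x3 uint8, red, green, blue), "intrinsics" (3x3 intrinsics, pixels), "origin" and "orientation" of the camera in the world. Camera axes: x right, y down, z forward; pixel columns grow to the right and rows downward; lengths in mm; the calibration is good to about 2 mm. A picture is of the moment at which its call begins. There is no depth.
- manip.sign_off(): hands the job in, once; it reports no verdict.
Trained networks look in a picture, given as the dict that the camera call returned (one of the last four; its "shot" number tells which), for a name from the list of things; names that differ only in an ending like _2 or _b are one class to them, and where a whole thing is asked for, a point or a joint stands for the part that bears it (a point fixed in the world has none). Each returns a list of dicts, best first, with "score" (0 to 1); they miss things now and then, are a little off and sometimes report something else, mostly with a low value. They report only what shows in the picture. A call takes as long as a camera call.
- manip.masks_of(thing, picture): "pixels" (420x560 bool, what is visible of it) and "xy" ([column, row] in pixels, amid what is visible of it).
- manip.tip_of(thing, picture): "xy" ([column, row] in pixels: a listed point, or the origin of a listed thing).
The state is a dict: "clock": time; "joints": joint angles; "qd": joint speeds; "effort": joint torques, N m; "eef_pos": TCP position; "eef_rot": TCP orientation; "wrist_force": force on the tool from outside, world axes, zero at the start; "moment": the same for the moment, N m; "finger_gap": finger opening in mm.
Only numpy, scipy, OpenCV 4.12 (cv2) and the standard library are available. Lean on these libraries where they do the work, as an engineer would, in place of code of your own. Each camera call takes 0.05 s, during which the arm holds its last target.

TASK

The steel bar lies loose in the channel of the grey drilling jig and the green sliding carriage is clamped short of it. Turn the red clamp knob counter-clockwise to free the carriage before you move it, slide the carriage to the robot's left so that its jaw pushes the bar fully home against the dark end stop with no gap left at either end, then turn the knob clockwise until it is tight again and let go. Leave the wooden wedge and the chuck key where they are.

Things in the scene. Friction and masses are not known exactly. Their poses are not given: they have to be found in the camera images.
- jig: Grey jig fixed to the bench; bed spans local x -68..64, y -190..165 mm, 12 mm thick, origin at bench level. x points away from the robot, y along the jig to the robot's left, to the end stop; yaw -0.35..0.15 rad. Guide rail along y at x -42, top z 34. Bar channel along y at x 33, floor z 12, lips 39 mm apart, tops z 21. Dark end stop: face at y 142, top z 54.
- carriage (a joint): Position of the green carriage (72 mm along the rail, green body up to z 78 mm) in m: 0 at the right end, grows towards the end stop (jig +y), to 0.13. Free, 4 N slide it, 10 N with the bar before it; clamped it resists some 25 N. Starts 0 to 0.025, jaw 14 to 65 mm short of the bar. Reads 0.0785 when the jaw touches a bar that is home.
- jaw_face (a point): Centre of the steel jaw face (42 x 30 mm) on the carriage, about 30 mm above the bench; it faces the bar's right end. Axes as the jig's: y is the direction in which it slides and pushes.
- clamp_knob (a joint): Clamp knob angle in rad, 0 (slack end) to 1.5 (tight end), growing clockwise as seen looking down on the knob. The clamp bites above about 0.4; freed means below 0.35, tight above 1.15. Starts at 1.25 to 1.45. Stays where left; takes 0.15 to 0.25 N m. One grasp can turn it all the way.
- knob_grip (a point): Grip point of the red bar knob, 92 mm above the bench. z: knob axis, up out of the carriage, leaning 30 deg from vertical to jig -y (to the right); x along the bar (70 mm), y across it (14 mm); turns with the knob. Bar reaches 15 mm below to 11 mm above this point, 18 mm clear of the slope under it. Angle 0: bar fore and aft; tight: along the rail. It can draw the carriage along.
- bar_centre (a point): Centre of the loose steel bar, 34 x 170.5 x 28 mm, about 0.9 kg, lying along the channel (long side along jig y) with 2.4 mm play each side; centre 26 mm above the bench. Its own axes are turned 3 deg from its sides. Home, its centre is at jig y = 0.0567 m; it starts 15 to 40 mm short of that. About 5 N push it along.
- wedge: Bystander: pine wedge 56 x 96 x 22 mm lying in front of the jig, origin at the centre of its underside.
- chuck_key: Bystander: drill chuck key 69 x 73 x 11 mm lying in front of the jig's left end, origin at the centre of its underside.

How it is judged:
By the outcome, as a careful person would: the job done as asked, in the order asked, and still so for the second after the job is handed in, with the robot touching nothing.
It also fails if it takes over 38 s, if anything falls off the work surface, if the arm or the gripper's body presses on something with over 40 N, if the wrist force passes 120 N, or if a joint passes its speed limit or range.

## Working session

There is one attempt and no reset: what is moved stays moved. The work goes in short steps, Python scripts to look and compute and a shell command to move; the robot and the scene stay as the last step left them, time stands still between calls to the robot, and variables do not carry over. Pictures are saved under pics/ and viewed, and the job is handed in when it is done.

```bash
ls; mkdir -p pics
python3 - <<'E'
from cell import manip
import cv2,json
print(manip.read_state(), manip.tcp_to_tips)
for n in ("side","top"):
    c=manip.camera(n); cv2.imwrite(f"pics/{n}0.png",c["img"][:,:,::-1])
    print(n,c["intrinsics"],c["origin"],c["orientation"],c["shot"])
    for t in ["jig","jaw_face","knob_grip","bar_centre","wedge","chuck_key"]:
        print(t,[(r["xy"],round(r["score"],2)) for r in manip.tip_of(t,c)][:3])
E
```

```text
pics
{'clock': 0.0, 'joints': array([-1.18656776e+00,  3.00441939e-01,  1.52159020e+00, -9.76511034e-06,
        1.32065556e+00, -6.66352572e-02]), 'qd': array([-3.18802735e-04,  7.74798356e-04, -2.82548372e-05,  1.94024434e-03,
        2.52491860e-03,  1.83081620e-04]), 'effort': array([ 1.38875846e-03, -5.31807160e+01, -3.52741778e+01,  7.08541065e-02,
        2.43660092e-02, -9.13317012e-05]), 'eef_pos': array([ 239.54989329, -494.83551239,  226.89844194]), 'eef_rot': array([-1.57188957e+00,  6.34771040e-05, -2.69072644e+00]), 'wrist_force': array([ 0.22529323, -0.14573547,  0.09594969]), 'moment': array([-0.05068645, -0.00166987,  0.00522591]), 'finger_gap': 93.8502520602112} 22.0
side [[464.60571918   0.         280.50866316]
 [  0.         464.60571918 210.59193302]
 [  0.           0.           1.        ]] [479.36418826 594.07614323 505.06270289] [-2.07125433 -0.00542975 -3.08636678] 1
jig [([256.5, 254.6], 0.74)]
jaw_face [([255.3, 216.0], 0.61)]
knob_grip [([297.9, 184.8], 0.74)]
bar_centre [([235.8, 250.4], 0.77)]
wedge [([321.2, 262.2], 0.95), ([303.5, 303.0], 0.63)]
chuck_key [([304.5, 302.1], 0.74), ([297.0, 182.7], 0.55)]
top [[529.40016039   0.         284.64263178]
 [  0.         529.40016039 209.08641662]
 [  0.           0.           1.        ]] [ 302.29779902 -140.6270205  1103.91257669] [-2.91582760e+00 -8.84407208e-04 -1.59932261e+00] 2
jig [([286.2, 204.2], 0.73)]
jaw_face []
knob_grip [([356.5, 230.6], 0.65)]
bar_centre [([276.1, 184.5], 0.77)]
wedge [([272.1, 260.0], 0.62)]
chuck_key [([221.2, 252.8], 0.74)]
```

View pics/side0.png

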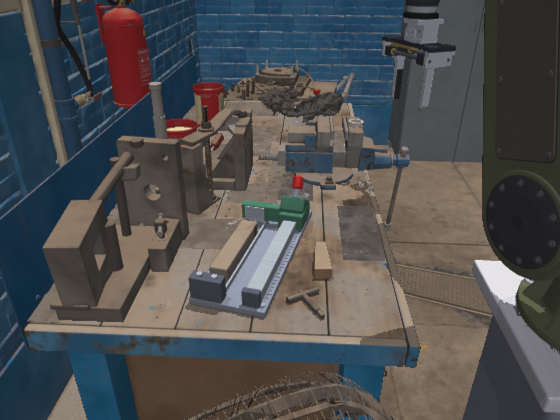

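View pics/top0.png

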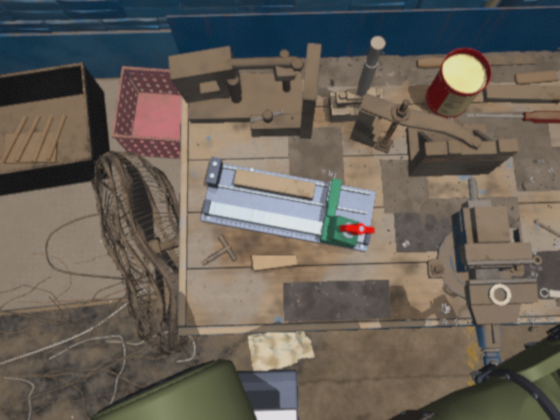

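```bash
cat > h.py <<'E'
import numpy as np, cv2
from scipy.spatial.transform import Rotation as R
from cell import manip
def rot(e): return R.from_euler("xyz",e).as_matrix()
def proj(c,P):
    P=np.atleast_2d(P); q=(P-c["origin"])@rot(c["orientation"]); q=q@np.array(c["intrinsics"]).T
    return q[:,:2]/q[:,2:]
def ray(c,xy):
    d=rot(c["orientation"])@np.linalg.solve(c["intrinsics"],[xy[0],xy[1],1]); return np.array(c["origin"]),d/np.linalg.norm(d)
def tri(c1,x1,c2,x2):
    o1,d1=ray(c1,x1);o2,d2=ray(c2,x2)
    A=np.stack([d1,-d2],1); s=np.linalg.lstsq(A,o2-o1,rcond=None)[0]
    p,q=o1+s[0]*d1,o2+s[1]*d2; return (p+q)/2,np.linalg.norm(p-q)
def atz(c,xy,z):
    o,d=ray(c,xy); return o+d*(z-o[2])/d[2]
E
python3 - <<'E'
from h import *
s=manip.camera("side");t=manip.camera("top")
for n in ["jig","knob_grip","bar_centre","wedge","chuck_key"]:
    a=manip.tip_of(n,s);b=manip.tip_of(n,t)
    if a and b: print(n,*[np.round(v,1) for v in tri(s,a[0]["xy"],t,b[0]["xy"])])
for n in ["carriage","clamp_knob","bar_centre"]:
    for c in (s,t):
        m=manip.masks_of(n,c)
        if m:
            p=m[0]["pixels"].astype(np.uint8); print(n,m[0]["score"],p.sum(),cv2.minAreaRect(np.argwhere(p)[:,::-1].astype(np.float32)))
E
```

```text
jig [ 562.7 -154.3   -6.6] 4.1
knob_grip [ 483.6 -291.9   90.1] 5.1
bar_centre [ 604.6 -125.7   28.5] 0.7
wedge [ 439.4 -119.8   13. ] 12.4
chuck_key [472.1  -6.4   1.4] 2.5
carriage 0.72 1576 ((277.6817321777344, 198.01194763183594), (65.82034301757812, 52.27516174316406), 11.888657569885254)
carriage 0.65 1523 ((335.4730529785156, 218.08277893066406), (67.47554016113281, 50.027671813964844), 54.926246643066406)
clamp_knob 0.72 226 ((297.2411804199219, 185.8827667236328), (11.241710662841797, 21.951269149780273), 3.814074993133545)
clamp_knob 0.72 405 ((357.0, 230.5), (15.0, 34.0), 90.0)
bar_centre 0.6 1346 ((234.25738525390625, 247.46885681152344), (23.200092315673828, 66.19921112060547), 31.759479522705078)
bar_centre 0.98 1404 ((273.73199462890625, 184.72401428222656), (81.12454986572266, 18.156871795654297), 10.30484676361084)
```

Run:
```python
from h import *
t=manip.camera("top")["img"][140:270,190:390,::-1]; cv2.imwrite("pics/t1.png",cv2.resize(t,None,fx=4,fy=4,interpolation=cv2.INTER_CUBIC))
t=manip.camera("side")["img"][165:325,180:340,::-1]; cv2.imwrite("pics/s1.png",cv2.resize(t,None,fx=3.7,fy=3.7,interpolation=cv2.INTER_CUBIC))
```

```text
(no output)
```

View pics/t1.png

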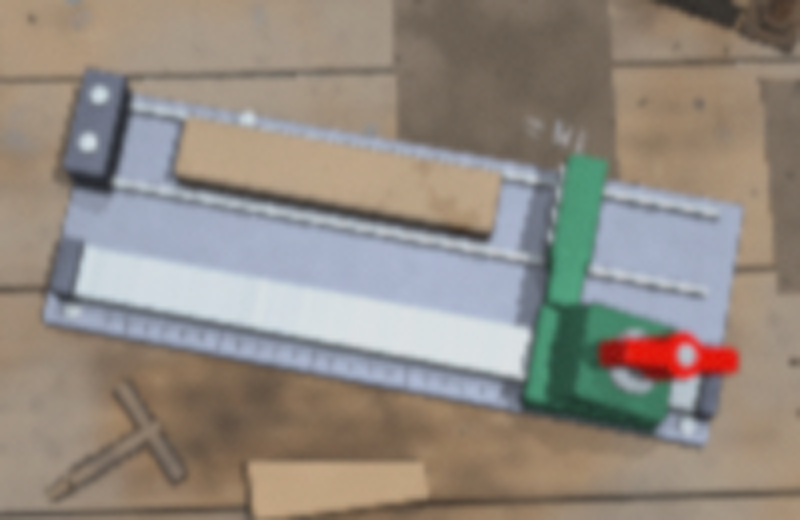

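View pics/s1.png

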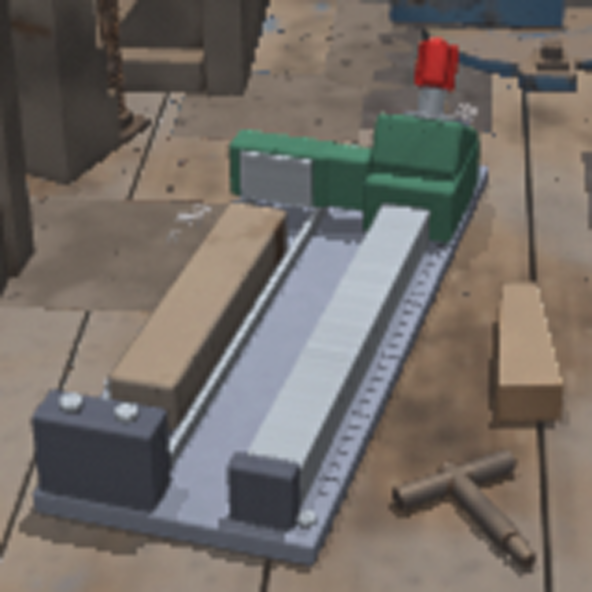

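Run:
```python
from h import *
from scipy.optimize import least_squares
s=manip.camera("side");t=manip.camera("top")
T=lambda p:np.array(p)/4+[190,140]
S=lambda p:np.array(p)/3.7+[180,165]
obs=[(t,(-68,165,12),T((47,320))),(t,(64,-190,12),T((742,205))),(t,(-68,-190,12),T((706,440))),
(s,(-68,165,12),S((314,549))),(s,(64,165,12),S((36,495))),
(t,(-42-9,142,34),T((0,0)))][:5]
def w(p,j):
    c,q=np.cos(p[2]),np.sin(p[2]); j=np.array(j); return np.array([p[0]+c*j[0]-q*j[1],p[1]+q*j[0]+c*j[1],j[2]])
f=lambda p:np.concatenate([(proj(c,w(p,j))[0]-o) for c,j,o in obs])
r=least_squares(f,[560,-155,-0.15]); p=r.x; print(p,np.round(r.fun.reshape(-1,2),1))
np.save("jig.npy",p)
def inv(P):
    c,q=np.cos(p[2]),np.sin(p[2]); d=np.array(P)-[p[0],p[1],0]; return np.array([c*d[0]+q*d[1],-q*d[0]+c*d[1],d[2]])
for n in ["knob_grip","bar_centre"]:
    P=tri(s,manip.tip_of(n,s)[0]["xy"],t,manip.tip_of(n,t)[0]["xy"])[0]; print(n,P,inv(P))
a=atz(t,T((600,352)),92);b=atz(t,T((738,360)),92)
print("knob bar ends",inv(a),inv(b))
print("bar ends top z40", inv(atz(t,T((180,152)),40)),inv(atz(t,T((497,205)),40)))
print("jaw arm edge z46?", inv(atz(t,T((552,230)),45)), inv(atz(t,T((568,158)),45)))
print("carriage body left edge", inv(atz(t,T((527,400)),40)))
```

```text
[ 5.64557603e+02 -1.45416377e+02 -2.06936370e-01] [[-1.7  1.2]
 [ 0.4 -0.8]
 [ 0.5  0.9]
 [ 0.4 -0.8]
 [-1.5 -0.6]]
knob_grip [461.3970819  -32.5574116  205.09443109] [-124.14788457   89.25548654  205.09443109]
bar_centre [ 607.22020359 -131.29865187   19.85121034] [38.85172822 22.5820917  19.85121034]
knob bar ends [ -46.78235613 -121.51236594   92.        ] [ -38.77874274 -188.12639681   92.        ]
bar ends top z40 [ 30.17069739 107.17444404  40.        ] [ 31.36014974 -60.55892485  40.        ]
jaw arm edge z46? [ 21.89279143 -90.62091225  45.        ] [ 61.47694148 -92.65318273  45.        ]
carriage body left edge [-67.10214339 -92.51756801  40.        ]
```

```bash
cat >> h.py <<'E'
pj=np.load("jig.npy")
def J2W(j,p=None):
    p=pj if p is None else p
    j=np.atleast_2d(j).astype(float);c,q=np.cos(p[2]),np.sin(p[2])
    return np.stack([p[0]+c*j[:,0]-q*j[:,1],p[1]+q*j[:,0]+c*j[:,1],j[:,2]],1)
zk=np.array([0,-.5,np.sqrt(.75)])
def knobR(a):
    x=np.cos(a)*np.array([1,0,0])-np.sin(a)*np.cross(zk,[1,0,0]); return np.stack([x,np.cross(zk,x),zk],1)
B=np.array([[i,j,k] for i in(-35,35) for j in(-7,7) for k in(-15,11)],float)
def hull(c,g,a,p=None):
    return cv2.convexHull(proj(c,J2W(g+B@knobR(a).T,p)).astype(np.float32))
def redmask(c,lo):
    i=c["img"].astype(int); m=((i[:,:,0]>120)&(i[:,:,1]<70)&(i[:,:,2]<70)).astype(np.uint8)
    k=np.zeros_like(m); x0,x1,y0,y1=lo; k[y0:y1,x0:x1]=m[y0:y1,x0:x1]; return k
def knobfit(s,t,g0,a0,ms,mt):
    from scipy.optimize import minimize
    def cost(v):
        tot=0
        for c,m in ((s,ms),(t,mt)):
            h=hull(c,np.array([v[0],v[1],v[2]]),v[3]); z=np.zeros((420*4,560*4),np.uint8)
            cv2.fillConvexPoly(z,np.round(h*4*16).astype(np.int32),1,shift=4); z=cv2.resize(z.astype(np.float32),(560,420),interpolation=cv2.INTER_AREA)
            tot+=np.abs(z-m).sum()/m.sum()
        return tot+((v[2]-92)/6)**2*.02
    b=None
    for a in np.atleast_1d(a0):
        r=minimize(cost,[*g0,a],method="Nelder-Mead",options=dict(initial_simplex=np.array([[*g0,a]]+[np.array([*g0,a])+d for d in np.diag([5,5,5,.15])])))
        if b is None or r.fun<b.fun:b=r
    return b
E
python3 - <<'E'
from h import *
s=manip.camera("side");t=manip.camera("top")
ms=redmask(s,(285,310,170,205));mt=redmask(t,(330,380,215,245)); print(ms.sum(),mt.sum())
r=knobfit(s,t,[-42,-155,92],[1.2,1.35,1.45],ms,mt); print(r.x,r.fun,J2W(r.x[:3]))
for n in range(4):
    s=manip.camera("side");t=manip.camera("top")
    print([tri(s,x["xy"],t,y["xy"])[0].round(1) for x in manip.tip_of("knob_grip",s)[:2] for y in manip.tip_of("knob_grip",t)[:2]])
for c,m,nm,(x0,x1,y0,y1) in((s,ms,"s2",(275,325,165,215)),(t,mt,"t2",(325,390,205,255))):
    i=cv2.resize(c["img"][y0:y1,x0:x1,::-1],None,fx=10,fy=10); 
    cv2.polylines(i,[np.round((hull(c,r.x[:3],r.x[3])-[x0-.5,y0-.5])*10).astype(int)],True,(255,255,0),1); cv2.imwrite(f"pics/{nm}.png",i)
st=manip.read_state()
Rt=rot(st["eef_rot"]);print(Rt.round(3))
E
```

```text
96 211
[ -41.63339889 -156.58299064   90.09633725    1.3840453 ] 1.1527093855364374 [[ 491.64050538 -290.10455785   90.09633725]]
[array([ 486.9, -291.3,   89.9])]
[]
[array([ 487.7, -290.7,   94.6])]
[array([ 507.8, -331.9, -257.2]), array([ 486.1, -289.3,   92.2])]
[[-0.9    0.     0.436]
 [-0.436  0.    -0.9  ]
 [-0.    -1.    -0.   ]]
```

```bash
python3 -c "
import cv2,numpy as np
a=cv2.imread('pics/s2.png');b=cv2.imread('pics/t2.png')
a=cv2.resize(a,(400,400));b=cv2.resize(b,(390,300));b=cv2.copyMakeBorder(b,0,100,0,0,0);cv2.imwrite('pics/st2.png',np.hstack([a,b]))"
```

```text
(no output)
```

View pics/st2.png

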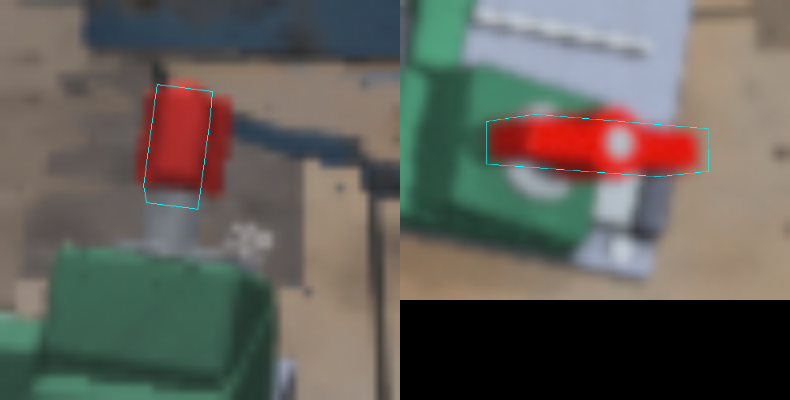

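```bash
cat >> h.py <<'E'
def redmask(c,lo):
    i=c["img"].astype(int); m=((i[:,:,0]>70)&(i[:,:,0]>2*i[:,:,1])&(i[:,:,0]>2*i[:,:,2])).astype(np.uint8)
    k=np.zeros_like(m); x0,x1,y0,y1=lo; k[y0:y1,x0:x1]=m[y0:y1,x0:x1]; k=cv2.morphologyEx(k,cv2.MORPH_CLOSE,np.ones((5,5),np.uint8)); return k
def show(nm,r,s,t,bs,bt):
    o=[]
    for c,(x0,x1,y0,y1) in((s,bs),(t,bt)):
        i=cv2.resize(c["img"][y0:y1,x0:x1,::-1],None,fx=8,fy=8)
        cv2.polylines(i,[np.round((hull(c,r.x[:3],r.x[3])-[x0-.5,y0-.5])*8).astype(int)],True,(255,255,0),1); o.append(cv2.resize(i,(390,390)))
    cv2.imwrite(f"pics/{nm}.png",np.hstack(o))
E
python3 - <<'E'
from h import *
s=manip.camera("side");t=manip.camera("top")
ms=redmask(s,(285,310,170,205));mt=redmask(t,(330,380,215,245)); print(ms.sum(),mt.sum())
r=knobfit(s,t,[-42,-155,92],[1.2,1.35,1.45],ms,mt); print(r.x,r.fun,J2W(r.x[:3]))
show("k3",r,s,t,(272,322,165,215),(330,380,205,255))
E
```

```text
133 283
[ -43.46054691 -158.71612463   90.92183844    1.4850134 ] 0.5989729962644854 [[ 489.41406036 -291.81677078   90.92183844]]
```

View pics/k3.png

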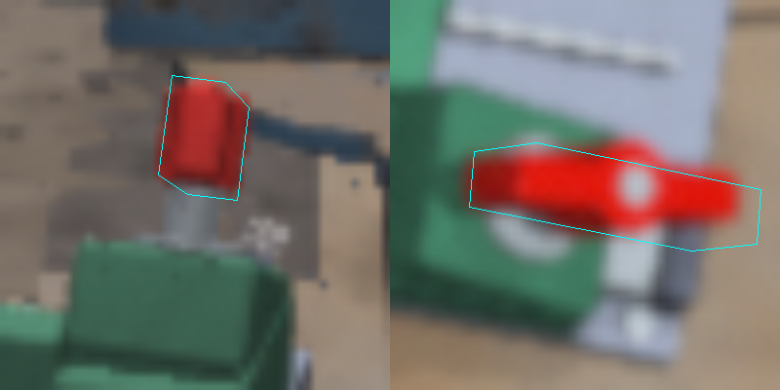

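Run:
```python
from h import *
from scipy.optimize import minimize
s=manip.camera("side");t=manip.camera("top")
mt=redmask(t,(330,380,215,245)).astype(np.float32);ms=redmask(s,(285,310,170,205)).astype(np.float32)
def rend(c,g,a,B_):
    h=cv2.convexHull(proj(c,J2W(g+B_@knobR(a).T)).astype(np.float32)); z=np.zeros((1680,2240),np.uint8)
    cv2.fillConvexPoly(z,np.round(((h+.5)*4-.5)*16).astype(np.int32),1,shift=4); return cv2.resize(z.astype(np.float32),(560,420),interpolation=cv2.INTER_AREA)
import h as H
for c,m in((t,mt),(s,ms)):
  for a in (1.2,1.3,1.4,1.5):
    best=None
    f=lambda v:np.abs(rend(c,np.array([v[0],v[1],92]),a,B)-m).sum()/m.sum()
    r=minimize(f,[-44,-156],method="Nelder-Mead",options=dict(initial_simplex=[[-44,-156],[-38,-156],[-44,-150]])); print(a,r.x,r.fun,J2W([*r.x,92]))
# targets
g=np.array([488.5,-291.0,91.5]); st=manip.read_state(); Rt=rot(st["eef_rot"]); P=np.array(st["eef_pos"])
Rj=R.from_euler("z",pj[2]).as_matrix()
for sg in (1,-1):
    K=Rj@knobR(1.35); y=-K[:,2]; z=sg*K[:,1]; x=np.cross(y,z); D=np.stack([x,y,z],1)
    rv=R.from_matrix(Rt.T@D).as_rotvec(degrees=True)
    for back in (80,8): print(sg,back,(Rt.T@(g-y*back-P)).round(1),rv.round(1),np.linalg.norm(rv), (g-y*back).round())
```

```text
1.2 [ -41.08855724 -157.51172447] 0.6174911856651306 [[ 491.98290274 -291.1254217    92.        ]]
1.3 [ -41.98879886 -155.96504438] 0.395538866519928 [[ 491.41965273 -289.4267741    92.        ]]
1.4 [ -41.42655706 -157.01730037] 0.3102915287017822 [[ 491.75369982 -290.57209983   92.        ]]
1.5 [ -42.29455566 -156.82159424] 0.3791961073875427 [[ 490.94443029 -290.20222785   92.        ]]
1.2 [ -41.71804523 -157.15527391] 0.31766918301582336 [[ 491.44008216 -290.64723979   92.        ]]
1.3 [ -42.51726341 -157.84981441] 0.2951127886772156 [[ 490.51521322 -291.1627528    92.        ]]
1.4 [ -42.18359375 -157.36523438] 0.4083646535873413 [[ 490.94132711 -290.75706793   92.        ]]
1.5 [ -43.64697266 -156.63647461] 0.2100563943386078 [[ 489.65890232 -289.74318664   92.        ]]
1 80 [-288.4   66.7  -43.6] [-10.7 -63.4  29.8] 70.86076944074993 [ 480. -330.  161.]
1 8 [-310.5  129.   -72.1] [-10.7 -63.4  29.8] 70.86076944074993 [ 488. -295.   98.]
-1 80 [-288.4   66.7  -43.6] [-33.5 112.  -12.1] 117.50523838453918 [ 480. -330.  161.]
-1 8 [-310.5  129.   -72.1] [-33.5 112.  -12.1] 117.50523838453918 [ 488. -295.   98.]
```

```bash
cat >> h.py <<'E'
Rj=R.from_euler("z",pj[2]).as_matrix()
def goal(g,a,back,sg=1):
    K=Rj@knobR(a); y=-K[:,2]; z=sg*K[:,1]; return g-y*back,np.stack([np.cross(y,z),y,z],1)
def delta(g,a,back,sg=1):
    st=manip.read_state(); Rt=rot(st["eef_rot"]); p,D=goal(np.array(g),a,back,sg)
    return (Rt.T@(p-st["eef_pos"])).round(1),R.from_matrix(Rt.T@D).as_rotvec(degrees=True).round(1)
E
python3 -c "
from h import *
print(delta([491,-290.5,92],1.38,90))"
```

```text
(array([-287.9,   57.5,  -39. ]), array([-11.1, -61.7,  29.5]))
```

```bash
python3 -m jog '[-29,6,-4,-1.1,-6.2,3, -58,12,-8,-2.2,-12.3,5.9, -86,17,-12,-3.3,-18.5,8.9, -115,23,-16,-4.4,-24.7,11.8, -144,29,-20,-5.6,-30.9,14.8, -173,35,-23,-6.7,-37,17.7, -202,40,-27,-7.8,-43.2,20.7, -230,46,-31,-8.9,-49.4,23.6, -259,52,-35,-10,-55.5,26.6, -288,57.5,-39,-11.1,-61.7,29.5]' 60; python3 -c "
from h import *
print(delta([491,-290.5,92],1.38,90)); print(manip.read_state()['joints'],manip.read_state()['clock'])"
```

```text
clock: 3.93
eef_pos: [482.8, -333.7, 169.7]
eef_rot: [-1.459, 0.515, -1.553]
wrist_force: [-0.6, -0.5, 0.5]
finger_gap: 59.9
(array([ 0.6, -0.8, -1. ]), array([-0. ,  0.3, -0.1]))
[-0.84058689  0.59177255  1.32082101  0.41610701  1.56087921 -0.90382275] 3.9333
```

```bash
python3 -m jog '[0,20,-0.5,0,0,0, 0.5,40,-1,0,0,0, 0.5,52,-1,0,0,0, 0.5,52,-1,0,0,0]'
python3 - <<'E'
from h import *
s=manip.camera("side");t=manip.camera("top")
a=cv2.resize(s["img"][140:240,240:340,::-1],(390,390),interpolation=cv2.INTER_CUBIC);b=cv2.resize(t["img"][180:280,310:410,::-1],(390,390),interpolation=cv2.INTER_CUBIC)
cv2.imwrite("pics/a1.png",np.hstack([a,b])); print(delta([491,-290.5,92],1.38,8))
E
```

```text
clock: 4.27
eef_pos: [485.8, -308.0, 122.5]
eef_rot: [-1.464, 0.515, -1.56]
wrist_force: [-0.6, -0.7, -0.7]
finger_gap: 60.3
(array([-0.5, 30.7,  0.8]), array([-0.1, -0. ,  0.1]))
```

View pics/a1.png

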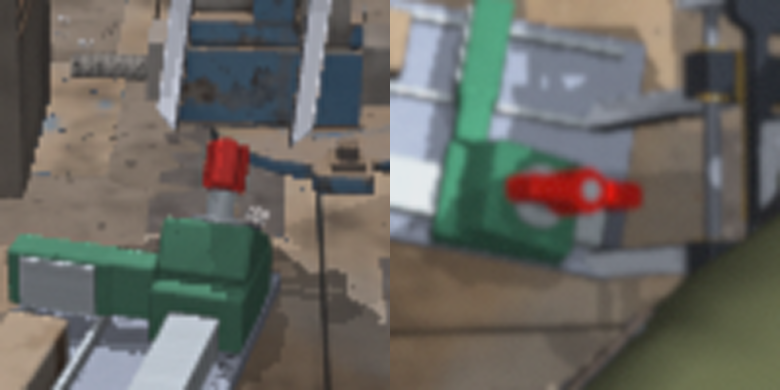

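```bash
python3 -m jog '[0,16,0.3,0,0,0, 0,31,0.6,0,0,0, 0,31,0.6,0,0,0]' 60; python3 -m jog '[0,0,0,0,0,0, 0,0,0,0,0,0, 0,0,0,0,0,0, 0,0,0,0,0,0, 0,0,0,0,0,0, 0,0,0,0,0,0]' 0 30; python3 -c "
from h import *
print(delta([491,-290.5,92],1.38,8),manip.read_state()['moment'])"
```

```text
clock: 4.62
eef_pos: [489.7, -293.8, 97.0]
eef_rot: [-1.463, 0.514, -1.56]
wrist_force: [0.2, -0.9, 0.1]
finger_gap: 59.7
clock: 5.12
eef_pos: [490.1, -294.5, 98.1]
eef_rot: [-1.461, 0.512, -1.559]
wrist_force: [-0.5, 1.2, -0.7]
finger_gap: 23.3
(array([-0.5, -0.7,  0.2]), array([-0.1, -0. ,  0.1])) [-0.27100683 -0.03957804  0.05649116]
```

```bash
python3 -m jog '[0,0,0,0,0,0, 0,0,0,0,0,0, 0,0,0,0,0,0, 0,0,0,0,0,0]' ; python3 -c "
from h import *
print(delta([491,-290.5,92],1.38,8),manip.read_state()['moment'])"
```

```text
clock: 5.45
eef_pos: [490.1, -294.4, 97.9]
eef_rot: [-1.461, 0.513, -1.559]
wrist_force: [-1.0, -1.2, 0.8]
finger_gap: 14.0
(array([-0.5, -0.9,  0.2]), array([-0., -0.,  0.])) [-0.27937135 -0.01179446 -0.11796985]
```

```bash
python3 -m jog '[0,0,0,0,-4,0, 0,0,0,0,-8,0, 0,0,0,0,-12,0, 0,0,0,0,-16,0, 0,0,0,0,-20,0, 0,0,0,0,-24,0, 0,0,0,0,-24,0]' ; python3 -c "
from h import *
print(delta([491,-290.5,92],1.38,8),manip.read_state()['moment'],manip.read_state()['joints'])"
```

```text
clock: 6.03
eef_pos: [490.6, -294.3, 98.0]
eef_rot: [-1.249, 0.42, -1.096]
wrist_force: [4.4, 0.4, 0.3]
finger_gap: 13.9
(array([-0.5, -0.9, -0.1]), array([-0.1, 24.2,  0.1])) [-0.14453141 -0.88609492 -0.56150222] [-0.78878967  0.62893692  1.44305965  0.43918841  1.39296357 -1.34444095]
```

```bash
python3 -m jog '[0,0,0,0,-6,0, 0,0,0,0,-12,0, 0,0,0,0,-18,0, 0,0,0,0,-24,0, 0,0,0,0,-30,0, 0,0,0,0,-36,0, 0,0,0,0,-42,0, 0,0,0,0,-48,0, 0,0,0,0,-50,0, 0,0,0,0,-50,0]'
python3 - <<'E'
from h import *
print(delta([491,-290.5,92],1.38,8),manip.read_state()['moment'],manip.read_state()['joints'])
s=manip.camera("side");t=manip.camera("top")
a=cv2.resize(s["img"][140:240,240:340,::-1],(390,390),interpolation=cv2.INTER_CUBIC);b=cv2.resize(t["img"][180:280,310:410,::-1],(390,390),interpolation=cv2.INTER_CUBIC)
cv2.imwrite("pics/a2.png",np.hstack([a,b]))
E
```

```text
clock: 6.87
eef_pos: [491.1, -294.2, 98.4]
eef_rot: [-1.049, 0.041, -0.285]
wrist_force: [8.4, 1.4, 2.9]
finger_gap: 14.2
(array([-0.8, -0.6, -0.1]), array([-0.1, 74. ,  0.2])) [ 0.29004396 -1.49040542 -0.86003747] [-0.78839699  0.62857064  1.44254839  0.44013698  1.39290109 -2.21393127]
```

View pics/a2.png

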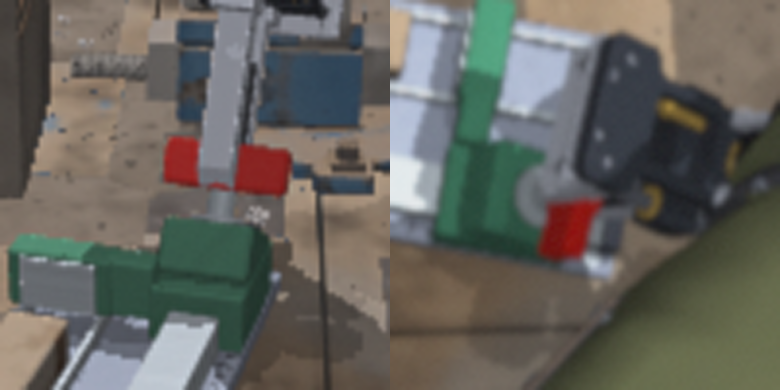

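```bash
cat >> h.py <<'E'
def ydir(mm=10):
    Rt=rot(manip.read_state()["eef_rot"]); return (Rt.T@Rj@np.array([0,mm,0])).round(2)
def rep():
    st=manip.read_state(); f=Rj.T@st["wrist_force"]; p=Rj.T@(st["eef_pos"]-np.array([pj[0],pj[1],0])); print("t",round(st["clock"],2),"Fjig",f.round(1),"Pjig",p.round(1),"ydir10",ydir(),"M",st["moment"].round(2))
E
python3 -c "
from h import *
rep()"
```

```text
t 6.97 Fjig [8.  2.6 3.1] Pjig [ -41.3 -160.7   98.4] ydir10 [-0.8   5.    8.62] M [ 0.31 -1.52 -0.76]
```

```bash
python3 -m jog '[-0.32,2,3.45,0,0,0, -0.64,4,6.9,0,0,0, -0.96,6,10.3,0,0,0, -1.28,8,13.8,0,0,0, -1.6,10,17.2,0,0,0, -1.92,12,20.7,0,0,0, -2,12.5,21.5,0,0,0]' ; python3 -c "
from h import *
rep()"
```

```text
clock: 7.55
eef_pos: [496.3, -270.2, 98.5]
eef_rot: [-1.051, 0.042, -0.288]
wrist_force: [7.7, -5.2, 1.9]
finger_gap: 13.7
t 7.55 Fjig [ 8.6 -3.5  1.9] Pjig [ -41.2 -136.2   98.5] ydir10 [-0.81  4.98  8.63] M [-0.75 -1.39 -0.89]
```

```bash
python3 -m jog '[-0.24,1.5,2.6,0,0,0, -0.48,3,5.2,0,0,0, -0.72,4.5,7.8,0,0,0, -0.96,6,10.4,0,0,0, -1.2,7.5,13,0,0,0, -1.44,9,15.6,0,0,0, -1.68,10.5,18.2,0,0,0, -1.92,12,20.7,0,0,0, -2.2,13.5,23.3,0,0,0, -2.4,15,25.9,0,0,0]'
python3 - <<'E'
from h import *
rep()
s=manip.camera("side");t=manip.camera("top")
a=cv2.resize(s["img"][165:325,180:340,::-1],(390,390),interpolation=cv2.INTER_CUBIC);b=cv2.resize(t["img"][130:270,200:340,::-1],(390,390),interpolation=cv2.INTER_CUBIC)
cv2.imwrite("pics/a3.png",np.hstack([a,b]))
E
```

```text
clock: 8.38
eef_pos: [502.4, -242.3, 98.5]
eef_rot: [-1.053, 0.04, -0.289]
wrist_force: [7.2, -11.6, 2.1]
finger_gap: 14.0
t 8.38 Fjig [ 9.4 -9.9  2.1] Pjig [ -40.9 -107.6   98.5] ydir10 [-0.82  4.96  8.64] M [-1.92 -1.41 -1.05]
```

View pics/a3.png

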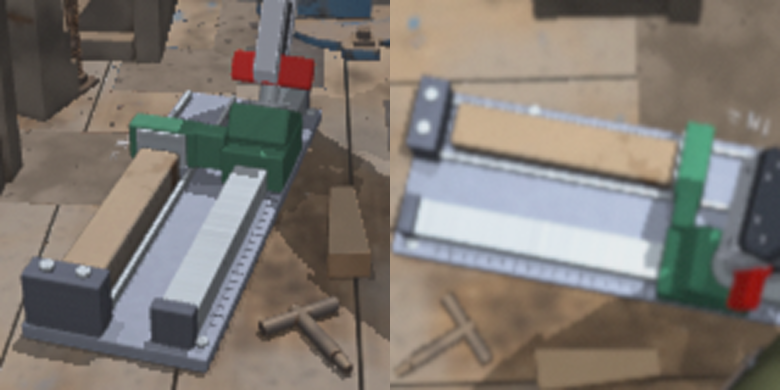

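```bash
python3 -m jog '[-0.12,0.75,1.3,0,0,0, -0.24,1.5,2.6,0,0,0, -0.36,2.25,3.9,0,0,0, -0.48,3,5.2,0,0,0, -0.6,3.5,6,0,0,0, -0.6,3.5,6,0,0,0]' ; python3 -c "
from h import *
rep()"
```

```text
clock: 8.98
eef_pos: [503.9, -235.3, 98.5]
eef_rot: [-1.052, 0.04, -0.289]
wrist_force: [10.0, -10.2, 0.2]
finger_gap: 14.1
t 8.98 Fjig [11.9 -7.9  0.2] Pjig [ -40.9 -100.5   98.5] ydir10 [-0.82  4.97  8.64] M [-1.69 -1.59 -1.12]
```

```bash
python3 -m jog '[-0.08,0.5,0.86,0,0,0, -0.16,1,1.73,0,0,0, -0.24,1.5,2.6,0,0,0, -0.24,1.5,2.6,0,0,0]' ; python3 -c "
from h import *
rep()"
```

```text
clock: 9.32
eef_pos: [504.1, -234.3, 98.6]
eef_rot: [-1.056, 0.039, -0.29]
wrist_force: [4.2, -22.7, 1.4]
finger_gap: 13.6
t 9.32 Fjig [  8.7 -21.4   1.4] Pjig [-40.9 -99.4  98.6] ydir10 [-0.83  4.93  8.66] M [-3.81 -0.67 -0.87]
```

```bash
python3 -m jog '[-0.08,0.5,0.86,0,0,0, -0.08,0.5,0.86,0,0,0]'
python3 - <<'E'
from h import *
rep()
s=manip.camera("side");t=manip.camera("top")
a=cv2.resize(s["img"][205:315,180:290,::-1],(390,390),interpolation=cv2.INTER_CUBIC);b=cv2.resize(t["img"][140:250,195:305,::-1],(390,390),interpolation=cv2.INTER_CUBIC)
cv2.imwrite("pics/a4.png",np.hstack([a,b]))
m=manip.tip_of("bar_centre",s),manip.tip_of("bar_centre",t)
if m[0] and m[1]:
    P=tri(s,m[0][0]["xy"],t,m[1][0]["xy"])[0]; print(P,Rj.T@(P-[pj[0],pj[1],0]))
E
```

```text
clock: 9.48
eef_pos: [504.2, -234.2, 98.6]
eef_rot: [-1.058, 0.038, -0.291]
wrist_force: [2.3, -28.8, 2.5]
finger_gap: 14.3
t 9.48 Fjig [  8.2 -27.7   2.5] Pjig [-40.9 -99.3  98.6] ydir10 [-0.84  4.92  8.67] M [-4.72 -0.34 -0.76]
[605.5866086  -97.19610228  27.00143215] [30.24618749 55.62141962 27.00143215]
```

View pics/a4.png

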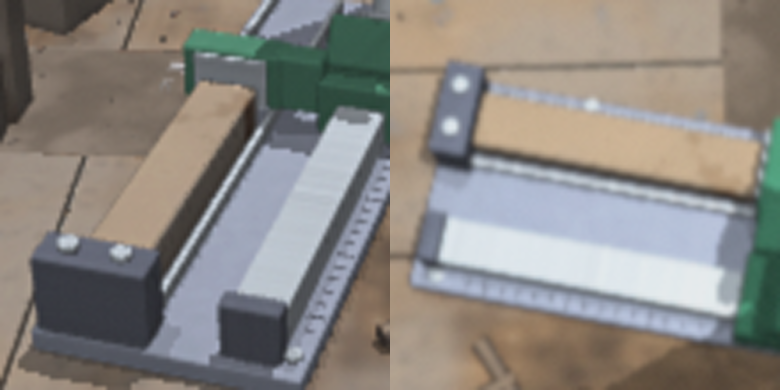

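```bash
python3 -m jog '[0,0,0,0,5,0, 0,0,0,0,10,0, 0,0,0,0,15,0, 0,0,0,0,20,0, 0,0,0,0,25,0, 0,0,0,0,30,0, 0,0,0,0,35,0, 0,0,0,0,40,0, 0,0,0,0,40,0]' ; python3 -c "
from h import *
rep();print(delta([491,-290.5,92],1.38,8))"
```

```text
clock: 10.43
eef_pos: [503.6, -234.6, 98.2]
eef_rot: [-1.19, 0.354, -0.936]
wrist_force: [-3.5, -31.4, -0.4]
finger_gap: 13.9
t 10.43 Fjig [  3.1 -31.5  -0.4] Pjig [-41.3 -99.8  98.2] ydir10 [-6.25  4.92  6.07] M [-5.37  0.31 -0.27]
(array([ 37.4, -30.7, -37.5]), array([-0.1, 33.5,  0.7]))
```

```bash
python3 -m jog '[0,0,0,0,5,0, 0,0,0,0,10,0, 0,0,0,0,15,0, 0,0,0,0,20,0, 0,0,0,0,25,0, 0,0,0,0,30,0, 0,0,0,0,34,0, 0,0,0,0,36,0, 0,0,0,0,36,0]' ; python3 -c "
from h import *
rep();print(delta([491,-290.5,92],1.38,8))"
```

```text
clock: 11.18
eef_pos: [503.0, -234.7, 98.1]
eef_rot: [-1.481, 0.507, -1.606]
wrist_force: [-7.7, -32.7, 2.9]
finger_gap: 14.2
t 11.18 Fjig [ -0.8 -33.5   2.9] Pjig [ -41.9 -100.    98.1] ydir10 [-8.62  4.91  1.27] M [-5.51  1.22  0.23]
(array([ 52.2, -30.7,  -8. ]), array([-0.2, -2.4,  0.6]))
```

```bash
python3 -m jog '[1,-0.6,-0.15,0,0,0, 2.1,-1.2,-0.3,0,0,0, 2.1,-1.2,-0.3,0,0,0, 2.1,-1.2,-0.3,0,0,0]' ; python3 -c "
from h import *
rep()"
```

```text
clock: 11.52
eef_pos: [503.0, -235.1, 98.0]
eef_rot: [-1.48, 0.51, -1.603]
wrist_force: [-2.4, -18.0, 0.9]
finger_gap: 14.3
t 11.52 Fjig [  1.3 -18.1   0.9] Pjig [ -41.9 -100.4   98. ] ydir10 [-8.59  4.95  1.3 ] M [-3.38  0.31 -0.08]
```

```bash
python3 -m jog '[1,-0.6,-0.15,0,0,0, 1.7,-1,-0.25,0,0,0, 1.7,-1,-0.25,0,0,0, 1.7,-1,-0.25,0,0,0]' ; python3 -c "
from h import *
rep()"; python3 -m jog '[1.7,-1,-0.25,0,0,0, 1.7,-1,-0.25,0,0,0, 1.7,-1,-0.25,0,0,0, 1.7,-1,-0.25,0,0,0]' 60 ; python3 -c "
from h import *
rep()"
```

```text
clock: 11.85
eef_pos: [502.9, -235.4, 97.9]
eef_rot: [-1.481, 0.513, -1.602]
wrist_force: [1.9, -7.7, -0.3]
finger_gap: 13.9
t 11.85 Fjig [ 3.4 -7.2 -0.3] Pjig [ -41.9 -100.8   97.9] ydir10 [-8.58  4.97  1.31] M [-1.78 -0.57 -0.3 ]
clock: 12.18
eef_pos: [501.9, -235.8, 97.5]
eef_rot: [-1.482, 0.517, -1.6]
wrist_force: [0.8, 1.4, -0.3]
finger_gap: 37.2
t 12.18 Fjig [ 0.5  1.6 -0.3] Pjig [ -42.7 -101.3   97.5] ydir10 [-8.56  5.    1.33] M [-0.27 -0.07 -0.02]
```

```bash
python3 -m jog '[0,0,0,0,0,0, 0,0,0,0,0,0, 0,-10,0,0,0,0, 0,-30,0,0,0,0, 0,-60,0,0,0,0, 0,-95,0,0,0,0, 0,-130,0,0,0,0, 0,-130,0,0,0,0]'
python3 - <<'E'
from h import *
rep()
s=manip.camera("side");t=manip.camera("top")
a=cv2.resize(s["img"][165:325,180:340,::-1],(390,390),interpolation=cv2.INTER_CUBIC);b=cv2.resize(t["img"][130:270,200:340,::-1],(390,390),interpolation=cv2.INTER_CUBIC)
cv2.imwrite("pics/a5.png",np.hstack([a,b]))
from scipy.optimize import minimize
m=manip.tip_of("bar_centre",s),manip.tip_of("bar_centre",t)
if m[0] and m[1]:
    P=tri(s,m[0][0]["xy"],t,m[1][0]["xy"])[0]; print(Rj.T@(P-[pj[0],pj[1],0]))
gy=-156.8+61.3
ms=redmask(s,(255,325,170,215));mt=redmask(t,(290,360,205,250)); print(ms.sum(),mt.sum())
r=knobfit(s,t,[-42,gy,92],[1.1,1.3,1.45],ms,mt); print(r.x,r.fun)
E
```

```text
clock: 12.85
eef_pos: [489.0, -303.2, 216.7]
eef_rot: [-1.474, 0.51, -1.597]
wrist_force: [0.2, -0.2, 0.4]
finger_gap: 60.2
t 12.85 Fjig [ 0.2 -0.2  0.4] Pjig [ -41.5 -169.9  216.7] ydir10 [-8.59  4.95  1.32] M [-0.21 -0.03  0.  ]
[31.25883185 59.08650122 31.20696451]
147 273
[-43.33829926 -97.72206054  90.93217514   1.46246646] 0.5881530954227249
```

View pics/a5.png

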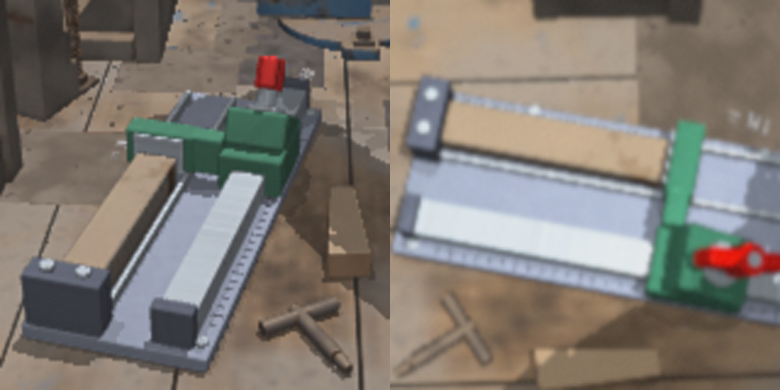

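Run:
```python
from h import *
t=manip.camera("top");s=manip.camera("side")
i=[cv2.resize(x,(390,290),interpolation=cv2.INTER_CUBIC) for x in (t["img"][150:190,200:254,::-1],t["img"][165:205,280:334,::-1],t["img"][205:245,305:359,::-1],s["img"][200:240,210:264,::-1])]
cv2.imwrite("pics/a6.png",np.vstack([np.hstack(i[:2]),np.hstack(i[2:])]))
```

```text
(no output)
```

View pics/a6.png

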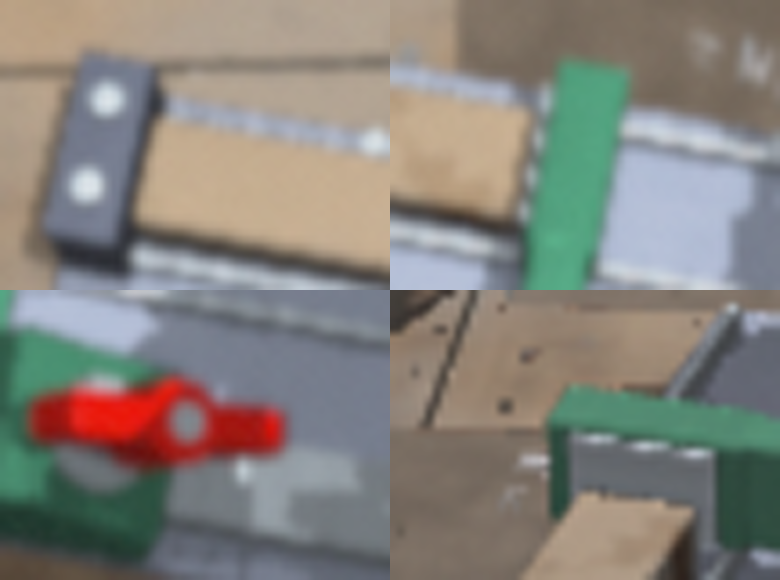

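Run:
```python
from h import *
t=manip.camera("top");s=manip.camera("side")
o=[]
for c,(x0,y0) in((t,(285,165)),(t,(205,150)),(s,(210,200))):
    i=cv2.resize(c["img"][y0:y0+40,x0:x0+40,::-1],(390,390),interpolation=cv2.INTER_CUBIC)
    for y,col in((-28.5,(0,0,255)),(142,(255,0,255))):
        q=proj(c,J2W([[16,y,40],[50,y,40]])); q=np.round((q-[x0-.5,y0-.5])*9.75).astype(int); cv2.line(i,tuple(map(int,q[0])),tuple(map(int,q[1])),col,1)
    o.append(i)
cv2.imwrite("pics/a7.png",cv2.resize(np.hstack(o),(798,266)))
```

```text
(no output)
```

View pics/a7.png

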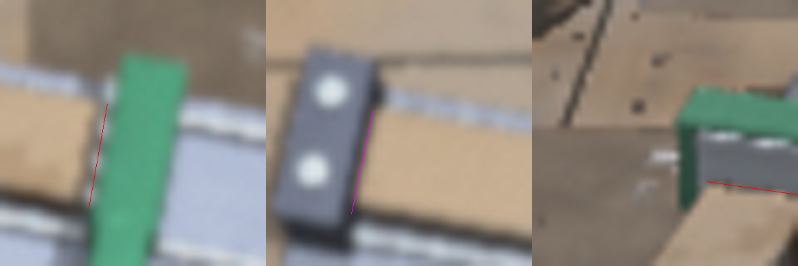

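Run:
```python
from h import *
t=manip.camera("top");s=manip.camera("side")
a=cv2.resize(s["img"][205:315,180:290,::-1],(390,390),interpolation=cv2.INTER_CUBIC);b=cv2.resize(t["img"][140:250,195:305,::-1],(390,390),interpolation=cv2.INTER_CUBIC)
n=np.hstack([a,b]); p=cv2.imread("pics/a4.png")
crop=lambda i:np.hstack([cv2.resize(i[90:210,700:780],(260,390)),cv2.resize(i[30:150,170:290],(390,390))])
cv2.imwrite("pics/a8.png",cv2.resize(np.vstack([crop(p),crop(n)]),(500,600)))
# subpixel shift of carriage arm and bar between push and now
for nm,(x0,x1,y0,y1) in dict(bar_top=(470,750,90,200),green_top=(755,780,120,350),jaw_side=(180,300,25,80),bar_side=(60,260,80,260)).items():
    f=lambda i:cv2.cvtColor(i[y0:y1,x0:x1],cv2.COLOR_BGR2GRAY).astype(np.float32)
    print(nm,np.array(cv2.phaseCorrelate(f(p),f(n))[0])/3.55)
```

```text
bar_top [0.00471128 0.00682845]
green_top [0.12046187 0.00606546]
jaw_side [ 0.03530318 -0.01457714]
bar_side [ 0.00868142 -0.00105094]
```

View pics/a8.png

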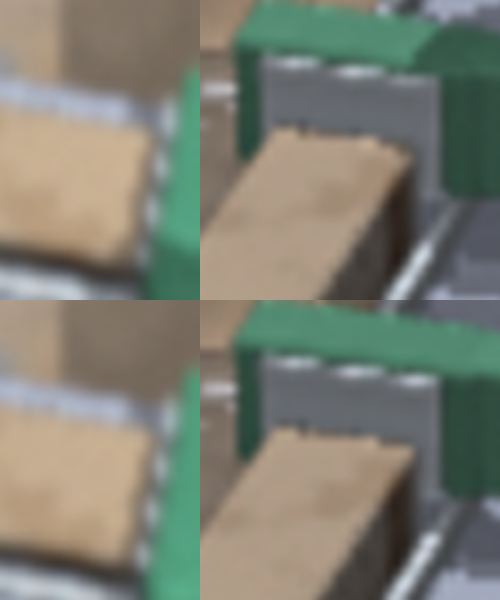

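```bash
python3 -c "
from h import *
rep(); print(manip.sign_off())"
```

```text
t 13.35 Fjig [-0.1 -0.2  0.1] Pjig [ -42.7 -166.1  209.8] ydir10 [-8.56  5.    1.34] M [-0.19  0.05  0.01]
the job is handed in; nothing more can be done
None
```

The job is done and handed in at 13.35 s. The carriage was freed, slid left until the bar sat home against the end stop, and clamped tight again.

**What I did:** I gripped the knob and turned it about 74° counter-clockwise. With the same grasp I drew the carriage about 61 mm left, until the bar stopped moving under roughly 28 N. I kept pushing while turning the knob 76° clockwise, then eased off, let go and backed clear. I did not touch the wedge or the chuck key.

**Last checks:**
- **Clamp:** In the pictures the knob lies along the rail, as it did at the start. My fit gives about 1.46 rad, but it is rough.
- **Bar at the end stop:** I see no gap in the zoomed pictures. The bar's centre measured jig y 55.6 mm while I was pushing and 59.1 mm after release, with 56.7 mm expected. The detector scatters by a few millimetres. Comparing the two pictures directly, the bar did not move.
- **Jaw against the bar:** The comparison of pictures from the push and after release disagreed slightly. The side view shows no shift of the jaw, while the top view shows about 0.1 px (about 0.2 mm) at a cropped edge of the carriage. The bar's right end also sat about 1 pixel (2 mm) left of where my jig fit puts it, which is within the calibration error. I judged that no gap opened, because the force on the carriage stayed towards the stop until the fingers opened.
- **Robot:** The wrist force reads about zero and the gripper is clear of everything.

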